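# Tap the juice keg

### The job

Tap the juice keg: first turn the tap by its bar handle until its spout points along the raised rib on top of the keg, then knock it down with the wooden mallet, not with the hand, in short blows, each a little deeper, only until it snaps in and stays down: driven further it would push in the seal. Then stand the mallet back on its mat, on its head as you found it, and leave the glasses, jam jar and sugar bowl where they are.

Things in the scene. Friction and masses are not known exactly. Their poses are not given: they have to be found in the camera images.
- keg: Squat upright steel juice keg, 140 mm diameter, flat top 136 mm high, fixed to the table. Origin at the centre of its underside; z up. A dark collar (48 mm diameter) in the middle of the top reaches 150 mm. One dark raised rib (34 mm long, 8 mm wide, 10 mm high) lies on the top along the keg's +x axis, 28 to 62 mm from the centre: the mark for the spout.
- mark (a point): Point on top of the rib, 50 mm from the keg's axis, 146 mm above the table.
- tap: The tap: 16 mm stem with a black bar handle on top and a 90 mm spout. Origin on the keg's axis at the collar's top, 150 mm above the table; turns stiffly about z (up); x points along spout and bar. Bar: 76 mm long (x), 16 wide (y), 24 tall, flat top 91 mm above this origin when up. Spout: 14 mm tube, centre line 41 mm below the bar's top, end bent down.
- tap_top (a point): Centre of the flat top of the bar, on the tap's axis: where to strike.
- tap_spout (a point): Point at the bend of the spout, 90 mm out from the tap's axis, 51 mm below the bar's top.
- plunger (a joint): How far the tap is pushed down, m; 0 = up. A spring pushes it back with a few N. Somewhere between 5 and 27 mm, different in each keg and not to be seen, it also meets a catch that takes 12 to 25 N; 5 mm on it passes it with a snap, drops 5 mm by itself (force falls) and stays. Let go before that, it springs back to 0. 1 to 2 mm beyond where it then rests it meets the seal.
- seal (a joint): How far the seal hidden inside the keg is pushed in, m: 0 = untouched, to be kept so; it is only met when the tap is driven on after it has snapped in (resists with 12 N and more).
- mallet: Wooden mallet, 0.35 kg, standing on its head. Head: upright cylinder 56 mm diameter, 90 mm tall with flat faces at both ends; origin at the centre of its lower face, z up. Handle: level straight bar, 20 mm wide (y), 24 mm tall, its centre line 55 mm above the lower face, running along the mallet's -x from 22 to 154 mm from the head's axis.
- mallet_grip (a point): Point in the handle near the mallet's head: 58 mm from the head's axis (30 mm from the head's side), on the handle's centre line; 20 mm wide there.
- mat: Dark flat oblong mat, 240 (x) by 120 (y) by 3 mm, fixed; origin at the centre of its underside. The mallet stands on it.
- glass_a: Empty drinking glass, 64 mm diameter, 105 mm tall, loose; origin at the centre of its underside. Leave it alone.
- glass_b: A second such glass. Leave it alone.
- jam: Jam jar, 60 mm diameter, 75 mm tall, loose; origin at the centre of its underside. Leave it alone.
- sugar: White sugar bowl, 84 mm diameter, 60 mm tall, loose; origin at the centre of its underside. Leave it alone.
There are look-alikes about, which are no part of the job. Leave any green or white look-alike of the mallet alone.

How it is judged:
By the outcome, as a careful person would: the job done as asked, in the order asked, and still so for the second after the job is handed in, with the robot touching nothing.
It also fails if it takes over 72 s, if anything falls off the work surface, if the arm or the gripper's body presses on something with over 40 N, if the wrist force passes 120 N, or if a joint passes its speed limit or range.

### The arm

A 7-joint arm with a two-finger parallel gripper is mounted at the origin on the work surface. World frame = base frame: x ahead of the robot, y to its left, z up, the work surface at z = 0. Lengths are in m, angles in rad, forces in N, time in s.
With the tool pointing down it reaches from about 0.4 to 0.9 m from the base axis. Payload 5.5 kg.
Tool frame: the origin (TCP) lies at the very end of the fingers, on their centre line; the grasp point (between the pads) lies 19 mm behind it; z points along the fingers, y is the line along which they close (so a half turn about z gives the same grasp; the last joint's range is limited). The gripper opens to 85 mm and grips with 20 to 120 N. Pads are 22 mm wide; open, the fingers measure 114 mm over their backs; the gripper's body (76 mm by 85 mm) begins 54 mm behind the grasp point. The pads swing forward as they close: fully open they stand 13 mm farther back than shut.
Start: joints at [-0.876, 0.501, -0.427, 1.55, 0.221, 1.138, -0.21], TCP at [0.272, 0.59, 0.231] pointing down, gripper open.
Joint ranges: [-2.88, 2.88], [-0.31, 2.03], [-1.54, 1.56], [0.2, 2.42], [-1.41, 4.55], [0.19, 2.02], [-2.57, 2.57]. Speed limits (rad/s): [2.57, 2.57, 3.14, 3.14, 3.14, 3.14, 3.14].

### API

Orientations are given as a unit quaternion [w, x, y, z].
In Python, from plant import r gives the robot as it stands. The module is installed in compiled form; this text tells all that it offers.
- The arm moves only by the tool drive_tool, never from a script. Its argument "deltas" is a list that holds one entry, the list of rows, each a list of 4 numbers: the shift along the world's x, y, z in m, then the turn about the world's z in rad. A call has 1 to 12 rows; each row shifts and turns the commanded pose from where the row before left it; what a row does not reach is not made up. A row lasts 1/8 s, in which the tool goes at most 62.5 mm and 10.7 degrees, less where a joint would pass 70% of its speed; a pose out of reach is approached as far as the arm can. A call with a gripper value outside its range is refused whole. "claw" is the finger opening in m, from 0 to 0.0854, set as the call begins (left out, the last holds). The fingers move at their own pace and stop on an object; "squeeze" is the grip in N (left out, the last holds). Time passes only in rows, so rows that do not move let the fingers close. It gives the time, the measured TCP pose, the force, the opening and the grip force at its end, in the units of the state.
- r.observe(): the state, without advancing time (a new reading comes with each control period).
- r.grab_frame(name): name is "scene" or "top" or "wrist"; returns a dict with "pixels" (480x640x3 uint8, red, green, blue), "range_z" (480x640 float32, m along the optical axis (not along the pixel's ray), 0 where there is no reading), "fx", "fy", "cx", "cy" (pixels), "origin" and "attitude" of the camera in the world. Camera axes: x right, y down, z forward; pixel columns grow to the right and rows downward; lengths in m; the calibration is good to about 2 mm. A picture is of the moment at which its call begins.
- r.hand_in(): hands the job in; it is judged then, once.
The state is a dict: "t": time; "joints": joint angles; "qd": joint speeds; "tau": joint torques, N m; "tool_pos": TCP position; "tcp_rot": TCP orientation; "wrist_force": force on the tool from outside, world axes, zero at the start; "wrist_torque": the same for the moment, N m; "grip_width": opening from 0.0 (shut) to 1.0 (fully open); "grasp_force": force on a finger pad.
Only numpy, scipy, OpenCV 4.12 (cv2) and the standard library are available. Lean on these libraries where they do the work, as an engineer would, in place of code of your own. Each camera call takes 0.05 s, during which the arm holds its last target. There are 200 camera calls.

## Working session

There is one attempt and no reset: what is moved stays moved. The work goes in short steps, Python scripts to look and compute and a tool call to move; the robot and the scene stay as the last step left them, time stands still between calls to the robot, and variables do not carry over. Pictures are saved under pics/ and viewed, at most 10 in all, crops included, and the job is handed in when it is done.

Besides the shell and the picture viewer there is one more tool, called after "Emit:" as name([rows], argument=value, ...), one row to a line, values as JSON. drive_tool: Moves the arm, as the interface text tells. Its arguments: {"type":"object","properties":{"deltas":{"type":"array"},"claw":{"type":"number"},"squeeze":{"type":"number"}},"required":["deltas"]}

```bash
mkdir -p pics; cat > h.py <<'E'
import numpy as np, cv2
from plant import r
from scipy.spatial.transform import Rotation as R
def rot(a):
    a=np.array(a,float)
    return a if a.shape==(3,3) else R.from_quat([a[1],a[2],a[3],a[0]]).as_matrix()
def save(f,n): cv2.imwrite('pics/'+n,f['pixels'][:,:,::-1])
def grab(n,fn=None):
    f=r.grab_frame(n); np.savez('pics/last_'+n,**f)
    if fn: save(f,fn)
    return f
def load(n): return dict(np.load('pics/last_'+n+'.npz'))
def ray(f,u,v): return rot(f['attitude'])@np.array([(u-f['cx'])/f['fx'],(v-f['cy'])/f['fy'],1])
def pz(f,u,v,z):  # intersect plane z
    d=ray(f,u,v); o=np.array(f['origin']); return o+d*(z-o[2])/d[2]
def pd(f,u,v): return np.array(f['origin'])+ray(f,u,v)*float(f['range_z'][int(v),int(u)])
def proj(f,p):
    c=rot(f['attitude']).T@(np.array(p)-f['origin']); return f['fx']*c[0]/c[2]+f['cx'],f['fy']*c[1]/c[2]+f['cy']
def cloud(f):
    v,u=np.mgrid[0:480,0:640]; d=f['range_z'].astype(float)
    c=np.stack([(u-f['cx'])/f['fx']*d,(v-f['cy'])/f['fy']*d,d],-1)
    P=c@rot(f['attitude']).T+np.array(f['origin']); P[d==0]=np.nan; return P
E
python3 - <<'E'
from h import *
a=grab('scene','s1.png');b=grab('top','t1.png')
for f in(a,b): print(f['origin'],f['attitude'],f['fx'],f['cx'],f['cy'])
print(r.observe())
E
```

```text
[1.19567039 0.73542264 1.1423175 ] [-0.14157458  0.32694803  0.86088763 -0.36322735] 484.93079161982195 329.8836865731406 241.70616310180455
[0.39620629 0.01393502 1.7691929 ] [ 0.0296364  -0.69923617  0.71352976 -0.0326458 ] 599.9069336674688 315.70408862545446 229.6081600266404
{'t': 0.1, 'joints': array([-0.87578248,  0.50176298, -0.42677325,  1.5513475 ,  0.22076262,
        1.1382993 , -0.21030989]), 'qd': array([ 7.50514285e-04, -1.81521924e-03, -3.74544785e-05, -1.55091044e-03,
        7.63517012e-04,  1.34956881e-03, -1.18935306e-03]), 'tau': array([-1.11441943e-02, -5.70810556e+01, -5.83872423e+00, -2.81748211e+01,
        1.05017982e-02,  5.38754073e-03,  2.68211352e-05]), 'tool_pos': array([0.27181755, 0.58974341, 0.23035361]), 'tcp_rot': array([-2.29417457e-04,  2.14236662e-01,  9.76781380e-01, -8.57811993e-04]), 'wrist_force': array([ 0.56317938, -0.2213444 , -0.60218486]), 'wrist_torque': array([-0.00191918,  0.06698902,  0.02413989]), 'grasp_force': 0.0, 'grip_width': 1.0012730793132412}
```

View pics/s1.png

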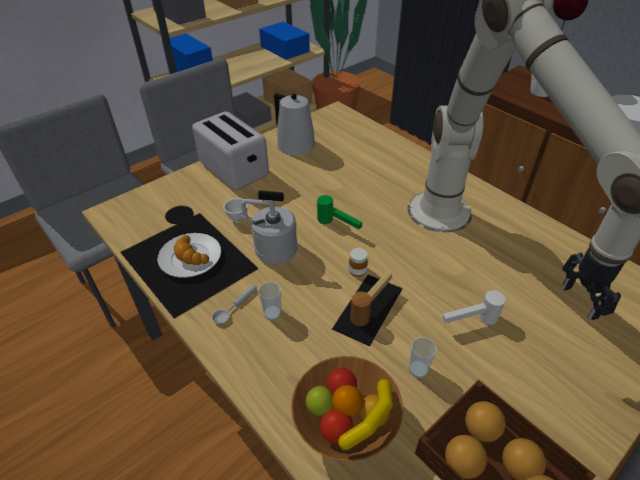

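View pics/t1.png

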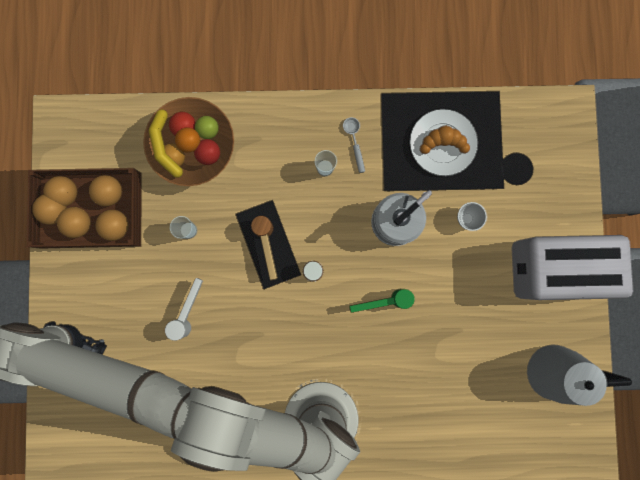

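Scene view: brown mallet at (361,308) on its dark mat, green look-alike at (325,209), white one at (492,307), keg at (274,235), jam (358,262), glasses (271,300) and (422,357). Top view: brown mallet (262,226), green (403,299), white (178,328), keg (400,218), sugar bowl (472,216). I choose the brown one, which stands on the mat, and check it in a close crop.

```bash
python3 - <<'E'
from h import *
a=load('scene');b=load('top')
c=lambda f,x,y,w,h,s:cv2.resize(f['pixels'][y:y+h,x:x+w,::-1],(w*s,h*s),interpolation=cv2.INTER_CUBIC)
k=np.hstack([c(b,360,170,80,80,5),c(a,225,175,80,80,5)])
m=np.hstack([c(b,227,195,100,50,4)[:200],c(b,227,245,100,50,4)])
cv2.imwrite('pics/c1.png',np.vstack([k,m])[:600])
P=cloud(b)
def h(x,y,rr):return np.round(P[y-rr:y+rr+1,x-rr:x+rr+1].reshape(-1,3).mean(0),3)
for n,(x,y) in dict(mallet=(261,225),handle=(268,262),keg=(385,215),bar=(404,216),jam=(313,271),sugar=(472,216),ga=(325,163),gb=(183,228)).items(): print(n,h(x,y,1))
E
```

```text
mallet [0.56  0.159 0.092]
handle [0.457 0.142 0.071]
keg [ 0.577 -0.185  0.134]
bar [ 0.561 -0.221  0.242]
jam [0.429 0.015 0.075]
sugar [ 0.583 -0.458  0.007]
ga [ 0.751 -0.027  0.006]
gb [0.565 0.396 0.004]
```

View pics/c1.png

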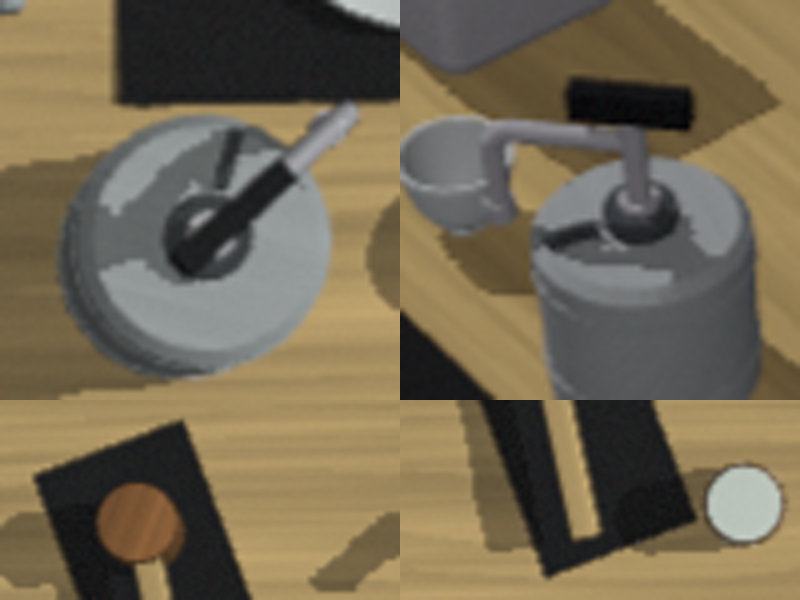

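The crop shows the rib at about (230,158), so top pixel (406,201). The bar runs (185,258)–(290,170), with the spout ending at (350,110). The brown mallet's head is at (140,522) on the mat, with its handle running down the picture.

```bash
cat > m.py <<'E'
from h import *
def ax(Q):
    c=Q.mean(0); w=np.linalg.svd(Q-c)[2][0]; t=(Q-c)@w; return c.round(4),np.degrees(np.arctan2(w[1],w[0])).round(1),(t.max()-t.min()).round(3)
def circ(m): # mask -> circle px
    cs,_=cv2.findContours(m.astype(np.uint8),0,1); c=max(cs,key=cv2.contourArea); return cv2.minEnclosingCircle(c),len(c)
def run(names=('top','scene')):
  for n in names:
    f=load(n);P=cloud(f);z=P[...,2];px=f['pixels'].astype(int);g=px.sum(2)
    near=lambda x,y,d:np.hypot(P[...,0]-x,P[...,1]-y)<d
    bar=near(.565,-.216,.07)&(z>.2)&(g<130)
    print(n,'bar',ax(P[bar][:,:2]),np.percentile(z[bar],[10,50,90]).round(4))
    rib=near(.6,-.225,.035)&(z>.133)&(z<.155)&(g<150)
    print(' rib',ax(P[rib][:,:2]),rib.sum(),np.percentile(z[rib],[10,50,90]).round(4))
    sp=near(.565,-.216,.16)&(z>.17)&(g>=150)
    print(' spout',ax(P[sp][:,:2]),z[sp].mean().round(4))
    kt=near(.565,-.216,.1)&(abs(z-.136)<.006); Q=P[kt]; print(' keg',(Q.min(0)/2+Q.max(0)/2).round(4),np.ptp(Q,axis=0).round(3),np.median(z[kt]).round(4))
    hd=near(.56,.159,.05)&(z>.086);Q=P[hd];print(' head',(Q.min(0)/2+Q.max(0)/2).round(4),np.ptp(Q,axis=0).round(3),np.median(z[hd]).round(4))
    hl=near(.47,.15,.07)&(z>.062)&(z<.075);print(' handle',ax(P[hl][:,:2]),np.median(z[hl]).round(4))
if __name__=='__main__': run()
E
python3 m.py; python3 -c "
from h import *
print(rot(r.observe()['tcp_rot']).round(3))
f=load('scene');b=load('top')
print([proj(f,p) for p in [(.56,.159,.093),(.565,-.216,.241)]])"
```

```text
top bar (array([ 0.567 , -0.2245]), np.float64(130.0), np.float64(0.073)) [0.2356 0.2408 0.2449]
 rib (array([ 0.5971, -0.2279]), np.float64(145.6), np.float64(0.066)) 18 [0.1438 0.1486 0.1536]
 spout (array([ 0.6045, -0.2667]), np.float64(129.9), np.float64(0.132)) 0.213
 keg [ 0.5696 -0.2268  0.136 ] [0.136 0.138 0.012] 0.1356
 head [0.5594 0.1602 0.0954] [0.054 0.054 0.019] 0.0929
 handle (array([0.4708, 0.1415]), np.float64(-168.4), np.float64(0.127)) 0.0697
scene bar (array([ 0.5692, -0.224 ]), np.float64(130.7), np.float64(0.076)) [0.2234 0.2364 0.2434]
 rib (array([ 0.5933, -0.2247]), np.float64(-39.9), np.float64(0.064)) 53 [0.1404 0.145  0.1505]
 spout (array([ 0.5946, -0.2555]), np.float64(-49.7), np.float64(0.103)) 0.2
 keg [ 0.5669 -0.2268  0.136 ] [0.137 0.134 0.012] 0.1369
 head [0.5584 0.1585 0.0931] [0.059 0.056 0.013] 0.0942
 handle (array([0.4632, 0.1412]), np.float64(12.6), np.float64(0.115)) 0.0703
[[-0.908  0.419 -0.001]
 [ 0.419  0.908 -0.002]
 [ 0.    -0.002 -1.   ]]
[(np.float64(360.19161421780575), np.float64(299.39843825406655)), (np.float64(273.05090490126736), np.float64(194.4855664161338))]
```

```bash
python3 - <<'E'
from h import *
a=load('scene');b=load('top')
for f,u in((b,[(407.2,196.2),(404,207.3)]),(a,[(253.7,222.5),(264,220.5)])):
    p=[pz(f,*x,.146)[:2] for x in u]; d=p[0]-p[1]; m=(p[0]+p[1])/2
    print(p,np.degrees(np.arctan2(d[1],d[0])), m)
    for c in((.5682,-.2245),(.568,-.2265)): e=m-c; print(np.degrees(np.arctan2(e[1],e[0])),np.hypot(*e))
E
```

```text
[array([ 0.62607919, -0.24615064]), array([ 0.59573367, -0.23639022])] -17.83001855730411 [ 0.61090643 -0.24127043]
-21.439483567264887 0.04588121912804908
-18.99588965753948 0.045377606135051346
[array([ 0.62601035, -0.24526805]), array([ 0.59679554, -0.23188147])] -24.617832673654906 [ 0.61140295 -0.23857476]
-18.044700536148067 0.04543779724383044
-15.54664322775476 0.045051254705139626
```

Emit:
drive_tool([
  [[0.03, -0.02, 0.04, 0], [0.04, -0.04, 0.02, 0], [0.03, -0.05, 0.03, -0.05], [0.03, -0.05, 0, -0.05], [0.03, -0.05, 0, -0.05], [0.02, -0.055, 0, -0.05], [0.02, -0.055, 0, -0.05], [0.02, -0.055, 0, -0.05], [0.02, -0.055, 0, -0.05], [0.02, -0.055, 0, -0.046], [0.01, -0.06, 0, -0.04], [0.01, -0.06, 0, 0]],
], claw=0.05)

```text
t: 1.6
tool_pos: [0.5505, -0.0142, 0.3196]
tcp_rot: [-0.0, 0.42, 0.907, -0.0]
wrist_force: [0.6, -0.1, -0.0]
grip_width: 0.588
grasp_force: 0.0
```

Emit:
drive_tool([
  [[0.005, -0.055, 0, 0], [0.005, -0.055, 0, 0], [0.004, -0.055, 0, 0], [0.003, -0.03, 0, 0], [0, -0.015, 0, 0], [0, 0, 0, 0]],
])

```text
t: 2.35
tool_pos: [0.5672, -0.2225, 0.3194]
tcp_rot: [-0.001, 0.421, 0.907, 0.0]
wrist_force: [0.8, 0.9, 0.2]
grip_width: 0.585
grasp_force: 0.0
```

```bash
python3 - <<'E'
from h import *
f=grab('wrist');s=r.observe()
print(s['t'],s['tool_pos'],f['origin'])
for p in [(.568,-.2255,.241),(.611,-.24,.146)]: print(proj(f,p))
cv2.imwrite('pics/w1.png',cv2.resize(f['pixels'][:,:,::-1],(640,480)))
E
```

```text
2.4 [ 0.56758783 -0.2210454   0.3195653 ] [ 0.51861724 -0.16475182  0.46312344]
(np.float64(316.83746950138607), np.float64(257.5449513385361))
(np.float64(343.613926763139), np.float64(263.18174213744146))
```

View pics/w1.png

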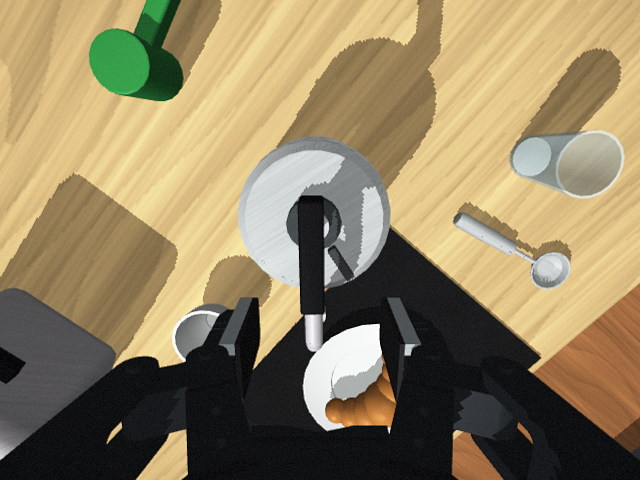

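The wrist view shows the bar running (311,196)–(312,313), the spout going down to (315,348), and the rib from (333,250) to (350,281). The keg top is a circle centred near (315,211).

```bash
python3 - <<'E'
from h import *
f=load('wrist')
A=lambda d:np.degrees(np.arctan2(d[1],d[0]))
p=pz(f,311,196,.241);q=pz(f,312,313,.241);print('bar',(p+q)/2,A(q-p),np.linalg.norm(q-p))
p=pz(f,333,250,.146);q=pz(f,350,281,.146);print('rib',(p+q)/2,A(q-p),np.linalg.norm(q-p))
c=(p+q)/2
for t in((.568,-.2255),(.567,-.223)):print(A(c[:2]-t),np.hypot(*(c[:2]-t)))
P=cloud(f);z=P[...,2];near=np.hypot(P[...,0]-.568,P[...,1]+.225)
g=f['pixels'].astype(int).sum(2)
from m import ax
b=(near<.05)&(abs(z-.241)<.006)&(g<150);print(ax(P[b][:,:2]),np.median(z[b]))
kt=(near<.09)&(abs(z-.136)<.005);Q=P[kt];(c,_)=cv2.minEnclosingCircle(Q[:,:2].astype(np.float32)),0;print('keg',c)
rb=(near<.066)&(near>.029)&(abs(z-.146)<.004)&(g<200);Q=P[rb][:,:2];print('rib',rb.sum(),ax(Q))
sp=(near>.045)&(near<.11)&(z>.185)&(z<.22);print('sp',ax(P[sp][:,:2]))
E
```

```text
bar [ 0.56536951 -0.22755694  0.241     ] -49.62478271082997 0.0776538386035753
rib [ 0.61122062 -0.24298743  0.146     ] -21.737763898835464 0.03380998287451434
-22.028677047153703 0.046624370058240494
-24.322659105998376 0.04852793288272097
(array([ 0.5645, -0.2269]), np.float64(-49.0), np.float64(0.075)) 0.24187208077732872
keg ((0.5726485848426819, -0.23641963303089142), 0.07841210812330246)
rib 211 (array([ 0.6132, -0.2424]), np.float64(-23.9), np.float64(0.032))
sp (array([ 0.6129, -0.2827]), np.float64(-48.4), np.float64(0.04))
```

Emit:
drive_tool([
  [[-0.002, -0.001, -0.04, 0], [0, 0, -0.04, 0], [0, 0, -0.018, 0], [0, 0, -0.008, 0], [0, 0, 0, 0]],
], claw=0.05)

```text
t: 3.02
tool_pos: [0.5662, -0.2229, 0.2145]
tcp_rot: [0.0, 0.42, 0.908, 0.0]
wrist_force: [-0.1, 0.1, -0.1]
grip_width: 0.589
grasp_force: 0.0
```

Emit:
drive_tool([
  [[0, 0, 0, 0], [0, 0, 0, 0], [0, 0, 0, 0], [0, 0, 0, 0]],
], claw=0, squeeze=100)

```text
t: 3.52
tool_pos: [0.5643, -0.2255, 0.2147]
tcp_rot: [-0.0, 0.421, 0.907, -0.001]
wrist_force: [-4.7, -3.6, 1.4]
grip_width: 0.166
grasp_force: 97.6
```

Emit:
drive_tool([
  [[-0.002, -0.001, 0, 0], [0, 0, 0, 0.09], [0, 0, 0, 0.1], [0, 0, 0, 0.11], [0, 0, 0, 0.1], [0, 0, 0, 0.08], [0, 0, 0, 0.035], [0, 0, 0, 0], [0, 0, 0, 0]],
])

```text
t: 4.65
tool_pos: [0.5626, -0.2271, 0.2146]
tcp_rot: [-0.0, 0.177, 0.984, -0.001]
wrist_force: [-3.8, -4.2, 1.3]
grip_width: 0.166
grasp_force: 97.8
```

```bash
python3 - <<'E'
from h import *
s=r.observe();print(s['wrist_torque'],np.degrees(np.arctan2(*rot(s['tcp_rot'])[[1,0],1])))
E
```

```text
[-0.97774326  0.71250554  0.09412925] 69.66756357912384
```

Emit:
drive_tool([
  [[0, 0, 0, 0], [0, 0, 0, 0], [0, 0, 0, 0], [0, 0, 0.04, 0], [0, 0, 0.05, 0], [0, 0, 0.03, 0], [0, 0, 0, 0], [0, 0, 0, 0]],
], claw=0.06)

```text
t: 5.65
tool_pos: [0.5632, -0.2238, 0.333]
tcp_rot: [-0.001, 0.175, 0.985, 0.0]
wrist_force: [-0.1, 0.2, -1.4]
grip_width: 0.704
grasp_force: 0.0
```

```bash
python3 - <<'E'
from h import *
f=grab('wrist');t=grab('top')
cv2.imwrite('pics/w2.png',np.hstack([cv2.resize(f['pixels'][140:380,220:420,::-1],(500,600)),cv2.resize(t['pixels'][170:250,360:400+0,::-1],(300,600))]))
for f in(f,t):
    P=cloud(f);z=P[...,2];g=f['pixels'].astype(int).sum(2);near=np.hypot(P[...,0]-.566,P[...,1]+.226)
    from m import ax
    b=(near<.05)&(abs(z-.241)<.006)&(g<150);print(ax(P[b][:,:2]),np.median(z[b]))
    sp=(near>.045)&(near<.11)&(z>.185)&(z<.22);print('sp',ax(P[sp][:,:2]))
E
```

```text
(array([ 0.5637, -0.2282]), np.float64(-20.2), np.float64(0.075)) 0.24190160072544317
sp (array([ 0.6328, -0.2534]), np.float64(-19.7), np.float64(0.041))
(array([ 0.5513, -0.2189]), np.float64(166.7), np.float64(0.041)) 0.24113611429939774m.py:3: RuntimeWarning: Mean of empty slice.
  c=Q.mean(0); w=np.linalg.svd(Q-c)[2][0]; t=(Q-c)@w; return c.round(4),np.degrees(np.arctan2(w[1],w[0])).round(1),(t.max()-t.min()).round(3)
  ret = um.true_divide(
Traceback (most recent call last):
  File "m.py", line 3, in ax
    c=Q.mean(0); w=np.linalg.svd(Q-c)[2][0]; t=(Q-c)@w; return c.round(4),np.degrees(np.arctan2(w[1],w[0])).round(1),(t.max()-t.min()).round(3)
                                                                                                                      ~~~~~^^
ValueError: zero-size array to reduction operation maximum which has no identity
```

View pics/w2.png

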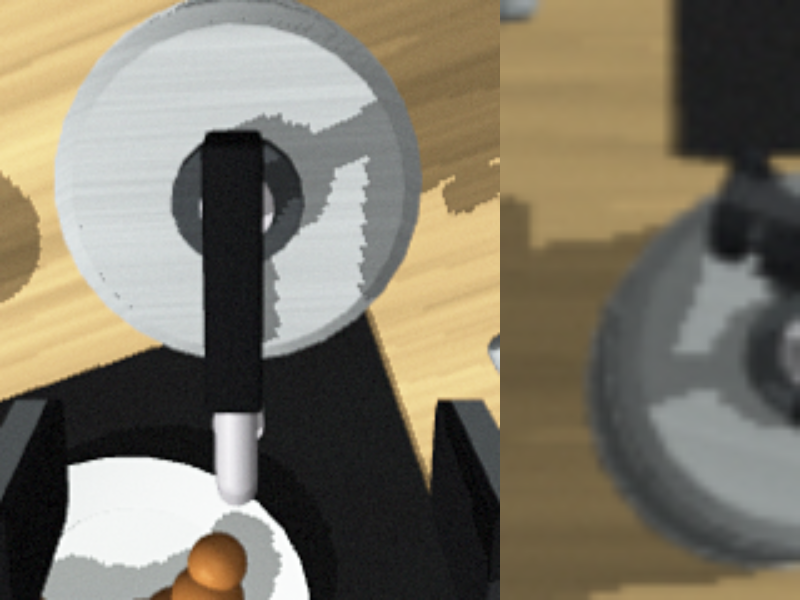

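The wrist crop shows the bar and spout, centred at x≈235, covering the rib completely, so they are lined up. I'll check again from the scene camera once the arm is clear. Now the mallet.

Emit:
drive_tool([
  [[-0.005, 0.04, 0, 0.06], [-0.008, 0.055, 0, 0.08], [-0.008, 0.055, -0.01, 0.09], [-0.008, 0.055, -0.02, 0.09], [-0.008, 0.055, -0.02, 0.09], [-0.008, 0.055, -0.03, 0.09], [-0.006, 0.04, -0.03, 0.064], [-0.004, 0.021, -0.02, 0], [0, 0, 0, 0], [0, 0, 0, 0]],
], claw=0.05)

```text
t: 7.0
tool_pos: [0.5091, 0.1498, 0.2043]
tcp_rot: [-0.0, -0.105, 0.994, -0.0]
wrist_force: [-0.6, -1.1, 0.3]
grip_width: 0.592
grasp_force: 0.0
```

```bash
python3 - <<'E'
from h import *
from m import ax
f=grab('wrist');t=grab('scene')
s=r.observe();print(s['tool_pos'],np.degrees(np.arctan2(*rot(s['tcp_rot'])[[1,0],1])))
cv2.imwrite('pics/w3.png',np.hstack([cv2.resize(f['pixels'][:,:,::-1],(500,375)),cv2.resize(t['pixels'][180:255,230:290,::-1],(300,375),interpolation=cv2.INTER_CUBIC)]))
for n,f in (('wrist',f),('scene',t)):
    P=cloud(f);z=P[...,2];near=lambda x,y:np.hypot(P[...,0]-x,P[...,1]-y)
    px=f['pixels'].astype(int);w=px[...,0]-px[...,2]>25
    hd=w&(near(.559,.16)<.045)&(abs(z-.093)<.006);(c,rad)=cv2.minEnclosingCircle(P[hd][:,:2].astype(np.float32)) if hd.sum() else ((0,0),0);print(n,hd.sum(),c,rad,np.median(z[hd]))
    hl=w&(near(.47,.141)<.08)&(abs(z-.070)<.005);print(hl.sum(),ax(P[hl][:,:2]),np.median(z[hl]))
    np.set_printoptions(precision=4)
E
```

```text
[0.50971088 0.14953888 0.20502469] 101.95470630966621
wrist 4023 (0.55592942237854, 0.1586613953113556) 0.028100134804844856 0.09388760883487052
4863 (array([0.4664, 0.14  ]), np.float64(11.8), np.float64(0.141)) 0.0708210427663944
scene 261 (0.5580164790153503, 0.15832258760929108) 0.03005569614470005 0.09421087790088789
201 (array([0.4632, 0.1405]), np.float64(12.3), np.float64(0.14)) 0.07099183641042828
```

View pics/w3.png

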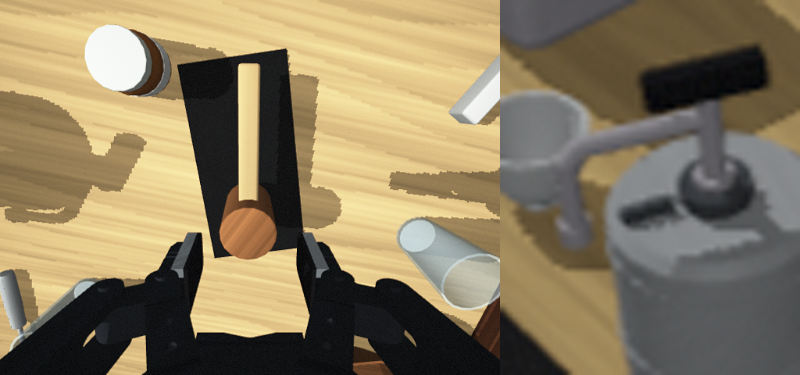

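The wrist view shows the brown mallet: head centre (248,233), handle going up to (249,65), on the black mat, with the jam at (118,57) clear of it. In the scene crop the rib, (622,217)–(677,205), runs parallel to and under the spout, so the turn is good.

Emit:
drive_tool([
  [[-0.003, -0.001, -0.04, 0], [-0.002, -0.001, -0.05, 0], [0, 0, -0.045, 0], [0, 0, -0.02, 0], [0, 0, -0.01, 0], [0, 0, 0, 0], [0, 0, 0, 0]],
])

```text
t: 7.98
tool_pos: [0.5049, 0.1492, 0.0405]
tcp_rot: [0.001, -0.105, 0.994, 0.0]
wrist_force: [0.6, 1.0, 0.4]
grip_width: 0.584
grasp_force: 0.0
```

Emit:
drive_tool([
  [[0, 0, 0, 0], [0, 0, 0, 0], [0, 0, 0, 0], [0, 0, 0, 0], [0, 0, 0, 0]],
], claw=0, squeeze=120)

```text
t: 8.6
tool_pos: [0.5045, 0.149, 0.0403]
tcp_rot: [0.001, -0.105, 0.994, -0.0]
wrist_force: [-0.8, -0.9, 7.1]
grip_width: 0.213
grasp_force: 116.6
```

Emit:
drive_tool([
  [[0, 0, 0.01, 0], [0, 0, 0.03, 0], [0, 0, 0.05, 0], [0, 0, 0.05, 0], [0, 0, 0.05, 0], [0, 0, 0.05, 0], [0, -0.02, 0.03, 0], [0.002, -0.04, 0.015, 0], [0.002, -0.05, 0, 0], [0.002, -0.05, 0, 0], [0.002, -0.05, 0, 0], [0, -0.05, 0, 0]],
])

```text
t: 10.1
tool_pos: [0.5107, -0.112, 0.324]
tcp_rot: [-0.001, -0.106, 0.994, 0.0]
wrist_force: [-0.4, -0.1, -4.0]
grip_width: 0.211
grasp_force: 117.3
```

Emit:
drive_tool([
  [[0, -0.05, 0, 0], [0, -0.04, 0, 0], [0, -0.025, 0, 0], [0, -0.011, 0, 0], [0, 0, 0, 0], [0, 0, 0, 0]],
])

```text
t: 10.85
tool_pos: [0.5119, -0.2349, 0.3242]
tcp_rot: [-0.0, -0.107, 0.994, 0.001]
wrist_force: [0.1, 0.5, -3.4]
grip_width: 0.215
grasp_force: 117.2
```

```bash
python3 - <<'E'
from h import *
from m import ax
f=grab('wrist');t=grab('scene')
s=r.observe();T=s['tool_pos'];print(s['t'],T,s['wrist_force'])
cv2.imwrite('pics/w4.png',np.hstack([cv2.resize(f['pixels'][:,:,::-1],(400,300)),cv2.resize(t['pixels'][100:250,200:400,::-1],(400,300))]))
for n,f in (('wrist',f),('scene',t)):
    P=cloud(f);z=P[...,2];near=lambda x,y:np.hypot(P[...,0]-x,P[...,1]-y)
    px=f['pixels'].astype(int);w=(px[...,0]-px[...,2]>25)&(z>.25)
    hd=w&(near(T[0]+.052,T[1]+.01)<.045);Q=P[hd];
    if hd.sum()<50: print(n,hd.sum());continue
    zt=np.percentile(Q[:,2],90);k=Q[abs(Q[:,2]-zt)<.006]
    A=np.c_[k[:,:2],np.ones(len(k))];print(n,len(k),cv2.minEnclosingCircle(k[:,:2].astype(np.float32)),zt,np.linalg.lstsq(A,k[:,2],rcond=None)[0][:2])
E
```

```text
10.95 [ 0.51201798 -0.23516915  0.32429441] [ 0.96839093  0.66693896 -2.61871125]
wrist 2991 ((0.5320123434066772, -0.23035064339637756), 0.015013481490314007) 0.3589491923258874 [0.17052284 0.02753086]
scene 194 ((0.5648932456970215, -0.22227925062179565), 0.02982286922633648) 0.3788011289877606 [-0.01655626 -0.00829091]
```

View pics/w4.png

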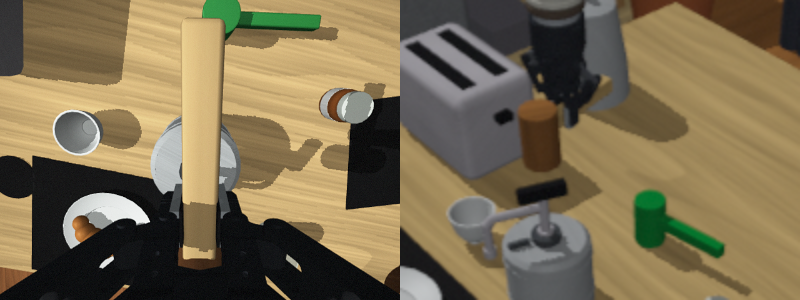

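The scene crop shows the mallet head (540,135) upright above the tap bar (541,190). The wrist view shows the handle level in the fingers.

Emit:
drive_tool([
  [[0.003, -0.003, -0.02, 0], [0, 0, -0.015, 0], [0, 0, -0.004, 0], [0, 0, 0, 0], [0, 0, 0, 0]],
])

```text
t: 11.58
tool_pos: [0.5151, -0.24, 0.286]
tcp_rot: [0.001, -0.105, 0.994, -0.0]
wrist_force: [-0.5, -0.0, -3.4]
grip_width: 0.218
grasp_force: 117.3
```

Emit:
drive_tool([
  [[0, 0, -0.007, 0], [0, 0, -0.004, 0], [0, 0, 0, 0], [0, 0, 0, 0]],
])

```text
t: 12.08
tool_pos: [0.5149, -0.24, 0.2745]
tcp_rot: [0.0, -0.105, 0.994, -0.0]
wrist_force: [0.1, -1.1, -1.0]
grip_width: 0.217
grasp_force: 117.7
```

Emit:
drive_tool([
  [[0, 0, 0.015, 0], [0, 0, -0.012, 0], [0, 0, -0.006, 0], [0, 0, 0, 0]],
])

```text
t: 12.58
tool_pos: [0.5144, -0.2397, 0.2704]
tcp_rot: [-0.0, -0.105, 0.994, 0.0]
wrist_force: [0.3, 1.1, -1.0]
grip_width: 0.214
grasp_force: 117.7
```

Emit:
drive_tool([
  [[0, 0, 0.015, 0], [0, 0, -0.01, 0], [0, 0, -0.008, 0], [0, 0, 0, 0]],
])

```text
t: 13.08
tool_pos: [0.5144, -0.2397, 0.2673]
tcp_rot: [-0.0, -0.105, 0.994, 0.0]
wrist_force: [0.4, 0.6, -1.2]
grip_width: 0.21
grasp_force: 117.6
```

Emit:
drive_tool([
  [[0, 0, 0.018, 0], [0, 0, -0.012, 0], [0, 0, -0.009, 0], [0, 0, 0, 0]],
])

```text
t: 13.58
tool_pos: [0.5147, -0.2399, 0.2645]
tcp_rot: [-0.0, -0.105, 0.994, 0.0]
wrist_force: [0.9, -0.4, -2.2]
grip_width: 0.217
grasp_force: 117.9
```

Emit:
drive_tool([
  [[0, 0, 0.022, 0], [0, 0, -0.015, 0], [0, 0, -0.01, 0], [0, 0, 0, 0]],
])

```text
t: 14.08
tool_pos: [0.5133, -0.2394, 0.2602]
tcp_rot: [-0.002, -0.105, 0.994, 0.001]
wrist_force: [-1.1, 0.4, -4.3]
grip_width: 0.214
grasp_force: 117.2
```

Emit:
drive_tool([
  [[0, 0, 0.025, 0], [0, 0, 0, 0]],
])

```text
t: 14.32
tool_pos: [0.5149, -0.2399, 0.2872]
tcp_rot: [0.0, -0.105, 0.994, -0.0]
wrist_force: [0.2, -0.3, -4.4]
grip_width: 0.213
grasp_force: 117.5
```

```bash
cat > k.py <<'E'
from h import *
t=grab('scene');s=r.observe();T=s['tool_pos'];print(s['t'],T,s['wrist_force'])
P=cloud(t);z=P[...,2];px=t['pixels'].astype(int);g=px.sum(2)
n=np.hypot(P[...,0]-.567,P[...,1]+.225)
b=(n<.06)&(z>.17)&(z<.26)&(g<130);print('bar',b.sum(),np.percentile(z[b],[5,50,95]))
sp=(n<.12)&(n>.05)&(z>.15)&(g>150)&(P[...,0]>.6);print('spout',sp.sum(),np.percentile(z[sp],[5,50,95]))
hd=(px[...,0]-px[...,2]>35)&(n<.06)&(z>.25);print('head',hd.sum(),np.percentile(z[hd],[5,95]))
cv2.imwrite('pics/k_%d.png'%int(s['t']*100),cv2.resize(t['pixels'][130:255,210:310,::-1],(400,500)))
E
python3 k.py; ls pics
```

```text
14.375 [ 0.51430536 -0.2396483   0.28625415] [-0.18532515  1.06346622 -3.31279436]
bar 217 [0.19991246 0.21574383 0.22394801]
spout 98 [0.15260515 0.17967298 0.18893553]
head 664 [0.25991146 0.34235566]
c1.png
k_1437.png
last_scene.npz
last_top.npz
last_wrist.npz
s1.png
t1.png
w1.png
w2.png
w3.png
w4.png
```

It snapped in: the bar rests about 20 mm lower with the mallet lifted clear, and the mallet's deepest blow was about 17 mm, short of the seal. Now I return the mallet.

Emit:
drive_tool([
  [[0, 0.01, 0.03, 0], [0, 0.03, 0.01, 0], [-0.002, 0.05, 0, 0], [-0.002, 0.055, 0, 0], [-0.002, 0.055, 0, 0], [-0.002, 0.055, 0, 0], [-0.002, 0.055, 0, 0], [0, 0.045, 0, 0], [0, 0.025, 0, 0], [0, 0.009, 0, 0], [0, 0, 0, 0], [0, 0, 0, 0]],
])

```text
t: 15.88
tool_pos: [0.5048, 0.1472, 0.3267]
tcp_rot: [-0.0, -0.104, 0.995, -0.0]
wrist_force: [0.2, -0.8, -3.8]
grip_width: 0.212
grasp_force: 117.5
```

Emit:
drive_tool([
  [[0, 0, -0.04, 0], [0, 0, -0.055, 0], [0, 0, -0.055, 0], [0, 0, -0.055, 0], [0, 0, -0.04, 0], [0, 0, -0.02, 0], [0, 0, -0.01, 0], [0, 0, 0, 0], [0, 0, 0, 0]],
])

```text
t: 17.0
tool_pos: [0.5058, 0.1491, 0.0533]
tcp_rot: [0.001, -0.105, 0.994, 0.0]
wrist_force: [-0.8, -0.6, -3.7]
grip_width: 0.212
grasp_force: 117.5
```

Emit:
drive_tool([
  [[0, 0, -0.007, 0], [0, 0, -0.003, 0], [0, 0, -0.001, 0], [0, 0, -0.001, 0], [0, 0, 0, 0]],
])

```text
t: 17.62
tool_pos: [0.5046, 0.1491, 0.0405]
tcp_rot: [-0.0, -0.105, 0.994, -0.0]
wrist_force: [-1.6, -1.2, -0.4]
grip_width: 0.215
grasp_force: 118.1
```

Emit:
drive_tool([
  [[0, 0, -0.0005, 0], [0, 0, 0, 0]],
])

```text
t: 17.88
tool_pos: [0.5045, 0.1491, 0.0404]
tcp_rot: [-0.0, -0.105, 0.994, -0.0]
wrist_force: [-3.8, -1.0, 7.0]
grip_width: 0.211
grasp_force: 119.1
```

Emit:
drive_tool([
  [[0, 0, 0, 0], [0, 0, 0, 0], [0, 0, 0, 0], [0, 0, 0, 0], [0, 0, 0.02, 0], [0, 0, 0.04, 0], [0, 0, 0.05, 0], [0, 0, 0.05, 0], [0, 0, 0.03, 0], [0, 0, 0, 0], [0, 0, 0, 0]],
], claw=0.05)

```text
t: 19.25
tool_pos: [0.5041, 0.1488, 0.229]
tcp_rot: [-0.001, -0.105, 0.994, -0.0]
wrist_force: [-0.1, 0.0, -0.5]
grip_width: 0.589
grasp_force: 0.0
```

```bash
python3 k.py 2>&1 | head -3; python3 - <<'E'
from h import *
f=grab('wrist');t=load('scene')
cv2.imwrite('pics/end.png',np.hstack([cv2.resize(f['pixels'][:,:,::-1],(400,300)),cv2.resize(t['pixels'][170:320,220:420,::-1],(400,300))]))
E
```

```text
19.3 [0.50378927 0.1487337  0.22844784] [ 0.01068981  0.22688453 -0.4699402 ]
bar 208 [0.19952302 0.21467693 0.22300971]
spout 95 [0.15572939 0.17989157 0.1878404 ]
```

View pics/end.png

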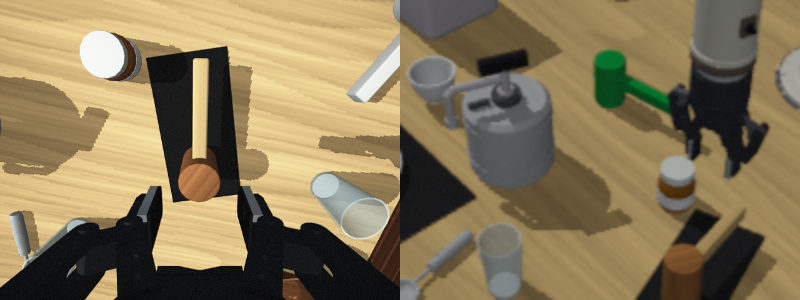

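The final view shows the mallet upright on its mat, head at (200,183) in the left picture. The tap is down with its spout over the rib at (485,103), and the other things are where they were.

```bash
python3 -c "
from plant import r
print(r.hand_in())"
```

```text
the job is handed in; nothing more can be done
None
```

I turned the tap until its spout lined up with the rib, knocked it down with the wooden mallet until it snapped in, about 20 mm down and with the deepest blow short of the seal, stood the mallet back on its mat on its head, left the glasses, jam jar and sugar bowl alone, and handed the job in.

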